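# Switch on the laser cutter at its guarded toggle

### The arm

A 6-joint arm with a two-finger parallel gripper is mounted at the origin on the work surface. World frame = base frame: x ahead of the robot, y to its left, z up, the work surface at z = 0. Lengths are in m, angles in rad, forces in N, time in s.
With the tool pointing down it reaches from about 0.35 to 0.925 m from the base axis. Payload 6.4 kg.
Tool frame: the origin (TCP) lies at the very end of the fingers, on their centre line; the grasp point (between the pads) lies 19 mm behind it; z points along the fingers, y is the line along which they close (so a half turn about z gives the same grasp; the last joint's range is limited). The gripper opens to 94 mm and grips with 3 to 60 N. Pads are 16 mm wide; open, the fingers measure 119 mm over their backs; the gripper's body (75 mm by 177 mm) begins 78 mm behind the grasp point.
Start: joints at [0.991, 0.245, 1.558, -0, 1.339, -0.174], TCP at [0.257, 0.597, 0.205] pointing down, gripper open.
Joint ranges: [-3.13, 3.13], [-1.02, 2.26], [0.13, 2.54], [-0.95, 4.09], [0.21, 2.88], [-2.74, 2.74]. Speed limits (rad/s): [2.57, 2.57, 3.14, 3.14, 3.14, 3.14].

### API

Orientations are given as a unit quaternion [x, y, z, w].
In Python, from workcell import manip gives the robot as it stands.
- The arm moves only by the tool step_arm, never from a script. Its argument "motion" is one flat list of numbers, 5 for each row, row after row: the shift along the tool's x, y, z in mm, then the turn about the tool's z in rad, then the closure in counts, from 0 (fully open) to 255 (shut). A call has 1 to 8 rows; each row is the pose to reach, as a shift and turn from the pose commanded when the call began, along the tool's axes at that moment; what a row does not reach only later rows make up. A row lasts 1/10 s, in which the tool goes at most 50 mm and 8.59 degrees, less where a joint would pass 70% of its speed; a pose out of reach is approached as far as the arm can. A call with a gripper value outside its range is refused whole. The fingers move at their own pace and stop on an object; "grip_force" is the grip in N (left out, the last holds). Time passes only in rows, so rows that repeat a pose let the fingers close. It gives the time, the measured TCP pose, the force, the opening and the grip force at its end, in the units of the state.
- manip.observe(): the state, without advancing time (a new reading comes with each control period).
- manip.read_camera(name): name is "scene" or "top" or "wrist"; returns the picture (400x640x3 uint8, red, green, blue); there is no depth.
- manip.camera_params(name): a dict with "vfov" (degrees; the focal length in pixels is half the picture's height over the tangent of half this angle, whatever the lens; pixels are square), "cx", "cy" (the principal point, pixels), "k1" (the pictures are not rectified: a ray, as slopes to the right and down, at radius r is drawn at 1 + k1 r^2 times it, then the intrinsics apply), "world_to_cam" (4x4, takes a point from world to camera coordinates); the wrist camera has in their place "tool_from_camera" (4x4, takes a point from camera to tool coordinates, whose origin is the TCP and whose axes are the flange's). Camera axes: x right, y up, looking along -z (the intrinsics and any distortion apply to the point x, -y, -z); pixel columns grow to the right and rows downward; lengths in m; the calibration is good to about 2 mm. A picture is of the moment at which its call begins: read the wrist's pose just before it. camera_params takes no time and is no camera call.
- manip.finish_job(): hands the job in; it is judged then, once.
The state is a dict: "time_s": time; "q": joint angles; "dq": joint speeds; "joint_torque": joint torques, N m; "tool_pos": TCP position; "orientation": TCP orientation; "force": force on the tool from outside, world axes, zero at the start; "moment": the same for the moment, N m; "finger_gap": finger opening in m; "grip_force": force on a finger pad.
Only numpy, scipy, OpenCV 4.12 (cv2) and the standard library are available. Lean on these libraries where they do the work, as an engineer would, in place of code of your own. Each camera call takes 0.05 s, during which the arm holds its last target. There are 200 camera calls.

### The job

Switch the laser cutter on at the switch box: with a fingertip swing the hinged black guard up and back until it rests open, push the toggle beneath it all the way over to its other end, towards the hinge, then tip the guard forward so that it drops fully shut over the toggle. Only push lightly with the fingers: grip or force nothing, and leave the glue bottle and the wooden pieces where they stand.

Things in the scene. Friction and masses are not known exactly. Their poses are not given: they have to be found in the camera images.
- switch_box: Grey steel box screwed to the desk, 140 (x) x 150 (y) x 60 mm high; origin at the centre of its underside, z up. Its front faces its own -x, to the robot's right, give or take 35 degrees. On top, at y = 0: at the back a dark steel pedestal 74 mm wide, x = 30 to 55 mm, up to z = 100 mm, carrying the guard's hinge; in front of it the toggle, covered by the black guard.
- guard_hinge (a point): Point on the guard's hinge axis at mid width: x = 30, y = 0, z = 104 mm of the box; the axis runs along the box's y. The guard is a plate 105 mm long (from the hinge towards -x), 74 wide, 4 thick; shut, its underside is at z = 102 mm. Cheeks 3 mm thick hang 20 mm below its side edges, 25 to 100 mm from the hinge, 68 mm apart. The front is open and overhangs the box by 5 mm.
- guard (a joint): Angle of the guard: 0 = shut, level; grows as its front edge swings up and back, to a stop at 2.05 rad where it rests leaning back. About 80 g, hinge nearly free: below about 1.5 rad it falls shut by itself, above about 1.75 rad it falls back to the stop.
- guard_tab (a point): Outer end of the guard's finger tab, at mid width. The tab is 50 mm wide, 4 mm thick, and rises forward at 45 degrees from the front edge of the plate by about 15 mm; a fingertip goes under it. Shut, this point is 120 mm in front of the hinge and 14 mm above it. The point turns with the guard.
- toggle (a joint): Angle of the steel toggle: 0 = off, leaning 0.5 rad towards the box's front (-x); 1.0 rad = on, leaning 0.5 rad to the back (+x, towards the hinge). It is stiff (about 2 N at the ball moves it) and stays where it is left, so push it to its stop; over 0.85 rad counts as on.
- toggle_tip (a point): Centre of the 12 mm ball at the toggle's end, 30 mm from its pivot, which lies on the box top (z = 60 mm) at x = -30, y = 0 mm of the box. Off, the ball is at x = -44, z = 86 mm of the box; on, at x = -16, z = 86 mm.
- glue_mid (a point): Centre of a loose white glue bottle, 36 mm in diameter, 100 mm tall. Bystander.
- frames_mid (a point): Centre of a stack of small wooden frames glued together, 58 x 56 x 12 mm. Bystander.
- ribs_mid (a point): Centre of a ribbed wooden model, 50 x 50 mm, 89 mm tall. Bystander.
There are look-alikes about, which are no part of the job. There is more than one size of the switch_box; the job needs the smaller.

How it is judged:
On the way, in this order (a step that is already met when the one before it is completed fails the run):
1. the guard is swung up and back until it rests open (over 1.75 rad), the toggle still off (value of joint guard above 1.75 rad and value of joint toggle below 0.4 rad), for 0.2 s.
2. the toggle is flipped on while the guard is open (value of joint toggle above 0.85 rad and value of joint guard above 1 rad), for 0.2 s.
3. the guard is down again (value of joint guard below 0.06 rad), for 0.2 s.
At the end, for the whole second after the job is handed in: The guard lies shut (within 0.06 rad) and at rest, the toggle is on (over 0.85 rad), and the three bystanders are within 20 mm of where they stood (value of joint guard below 0.06 rad and value of joint toggle above 0.85 rad and velocity of joint guard between -0.1 and 0.1 rad/s and distance of each of glue_mid, frames_mid, ribs_mid from where it was at the start of the episode below 0.02 m); the robot touches nothing.
It fails at once if a bystander is moved or lifted by more than 20 mm (distance of any of glue_mid, frames_mid, ribs_mid from where it was at the start of the episode above 0.02 m).
It fails at once if the switch box, its guard or its toggle is gripped or forced (more than 30 N) (contact force between any of the fingers, the arm and switch_box above 30 N).
It also fails if it takes over 62 s, if anything falls off the work surface, if the arm or the gripper's body presses on something with over 40 N, if the wrist force passes 120 N, or if a joint passes its speed limit or range.

## Working session

There is one attempt and no reset: what is moved stays moved. The work goes in short steps, Python scripts to look and compute and a tool call to move; the robot and the scene stay as the last step left them, time stands still between calls to the robot, and variables do not carry over. Pictures are saved under pics/ and viewed, at most 10 in all, crops included, and the job is handed in when it is done.

Besides the shell and the picture viewer there is one more tool, called after "Request:" by a JSON object that holds its "op" and its "data". step_arm: Moves the arm, as the interface text tells. Its arguments: {"type":"object","properties":{"motion":{"type":"array"},"grip_force":{"type":"number"}},"required":["motion"]}

```bash
mkdir -p pics; python3 - <<'E'
from workcell import manip
import cv2
for n in("scene","top"):
    im=manip.read_camera(n); cv2.imwrite(f"pics/{n}0.png",im[:,:,::-1]); p=manip.camera_params(n); print(n,p)
print(manip.camera_params("wrist")); print(manip.observe())
E
```

```text
scene {'vfov': 54.03211113697776, 'cx': 321.9469846610914, 'cy': 199.7901704070946, 'k1': -0.01782866296872897, 'world_to_cam': array([[-0.55932809,  0.82889779,  0.00897416,  0.18587465],
       [-0.63929361, -0.43822699,  0.63187086,  0.29884011],
       [ 0.52768908,  0.347686  ,  0.77502173, -1.43719631],
       [ 0.        ,  0.        ,  0.        ,  1.        ]])}
top {'vfov': 52.711345888949026, 'cx': 320.3065047059144, 'cy': 198.34806785670054, 'k1': -0.07535579003225217, 'world_to_cam': array([[ 0.01762914, -0.99962528, -0.02094058,  0.11829358],
       [ 0.98924258,  0.01439649,  0.14557422, -0.49230221],
       [-0.1452182 , -0.02328166,  0.98912569, -0.91255172],
       [ 0.        ,  0.        ,  0.        ,  1.        ]])}
{'vfov': 65.8160277239744, 'cx': 315.6206253476729, 'cy': 201.53828552008946, 'k1': -0.011606364641082188, 'tool_from_camera': array([[ 1.34457196e-03,  9.69633741e-01,  2.44557970e-01,
         7.05193372e-02],
       [ 9.99999052e-01, -1.23125992e-03, -6.16211872e-04,
         3.13207547e-04],
       [-2.96385396e-04,  2.44558567e-01, -9.69634477e-01,
        -1.78910603e-01],
       [ 0.00000000e+00,  0.00000000e+00,  0.00000000e+00,
         1.00000000e+00]])}
{'time_s': 0.1, 'q': array([ 9.90933983e-01,  2.45753030e-01,  1.55888413e+00,  1.97408824e-05,
        1.33870289e+00, -1.74081320e-01]), 'dq': array([-0.00080331, -0.00470503, -0.00275587,  0.00161588,  0.00067763,
       -0.00116627]), 'joint_torque': array([ 9.44208950e-04, -4.16914773e+01, -3.15524805e+01,  6.87737041e-02,
        3.09785677e-02, -7.82762186e-05]), 'tool_pos': array([0.25625594, 0.59676581, 0.20445422]), 'orientation': array([ 2.01503546e-01,  9.79487395e-01, -8.08817090e-04, -3.30544363e-04]), 'force': array([ 1.08076199,  0.3612123 , -0.57729486]), 'moment': array([-0.03189462, -0.02869098,  0.00555026]), 'grip_force': 0.0, 'finger_gap': 0.09410501349473062}
```

View pics/scene0.png

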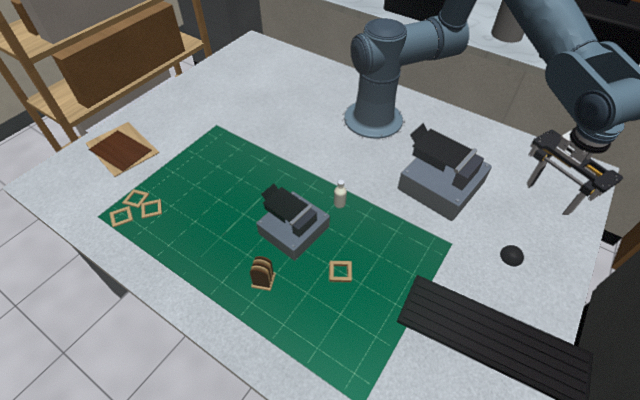

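View pics/top0.png

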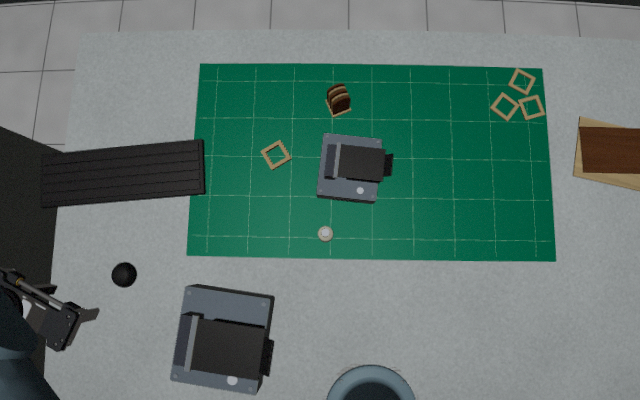

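The two boxes are one on the mat (top 350,168; scene 293,220) and one by the robot (top 223,340; scene 445,170). The one on the mat is smaller and should be the target. I'll confirm that in an enlarged crop.

```bash
cat > h.py <<'E'
import numpy as np,cv2
from workcell import manip
def ray(name,uv,P=None):
    p=manip.camera_params(name); f=200/np.tan(np.radians(p["vfov"])/2)
    d=np.array([(uv[0]-p["cx"])/f,(uv[1]-p["cy"])/f]); u=d.copy()
    for _ in range(10): u=d/(1+p["k1"]*(u@u))
    v=np.array([u[0],-u[1],-1.]); 
    M=np.linalg.inv(p["world_to_cam"]) if P is None else P@p["tool_from_camera"]
    return M[:3,3],M[:3,:3]@v
def onz(name,uv,z,P=None):
    o,d=ray(name,uv,P); return o+d*(z-o[2])/d[2]
E
python3 - <<'E'
import cv2
from h import *
a=cv2.imread("pics/top0.png")[120:215,300:410]; cv2.imwrite("pics/c1.png",cv2.resize(a,None,fx=6,fy=6,interpolation=cv2.INTER_CUBIC))
# box top by ray at z=.06
for n in((350,168),):print(onz("top",n,.06))
im=cv2.imread("pics/top0.png")
hsv=cv2.cvtColor(im,cv2.COLOR_BGR2HSV)
m=(hsv[...,1]<90).astype(np.uint8)*255
r=np.zeros_like(m); r[122:212,305:400]=m[122:212,305:400]
cs,_=cv2.findContours(r,cv2.RETR_EXTERNAL,cv2.CHAIN_APPROX_NONE)
c=max(cs,key=cv2.contourArea); print(cv2.contourArea(c),cv2.approxPolyDP(c,3,True)[:,0])
E
```

```text
[0.55915465 0.05802769 0.06      ]
4065.0 [[324 133]
 [317 196]
 [373 202]
 [377 181]
 [390 174]
 [392 154]
 [384 154]
 [381 139]]
```

View pics/c1.png

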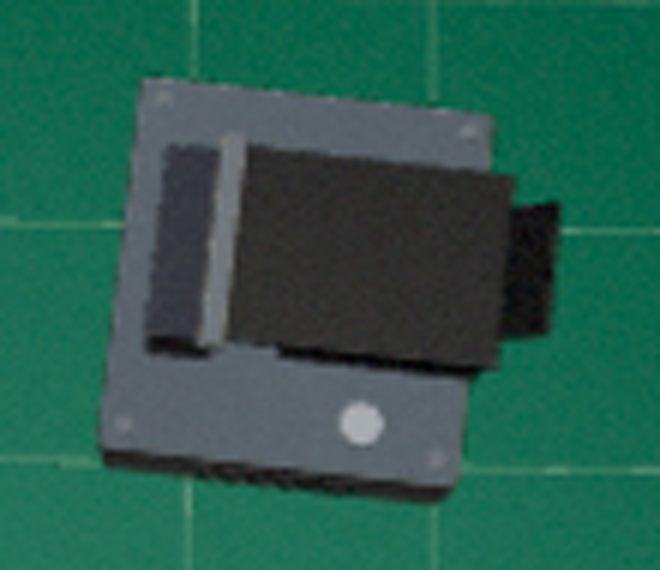

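The crop shows a box with the pedestal on the left and the guard's tab on the right (tab end near 393,154 to 391,176 in the top picture). The box-top corners are at about (324,133), (382.5,139), (377,201) and (317,195). Next I'll check sizes.

```bash
python3 - <<'E'
from h import *
C=lambda x,y:(300+x/6-.4,120+y/6-.4)
k=[onz("top",C(*c),.06) for c in((145,78),(495,115),(460,485),(100,450))]
print("box",np.round(k,4),[round(np.linalg.norm(k[i]-k[i-1]),4) for i in range(4)],np.mean(k,0))
g=[onz("top",C(*c),.106) for c in((515,178),(495,370),(240,145),(225,345))]
t=[onz("top",C(*c),.118) for c in((560,203),(548,338))]
print("guard",np.round(g,4),np.linalg.norm(g[0]-g[1]),"tab",np.round(t,4),np.mean(t,0))
ex=(k[0]+k[3]-k[1]-k[2]); th=np.arctan2(ex[1],ex[0]); 
ey=(k[0]+k[1]-k[2]-k[3]); th2=np.arctan2(-ey[0],ey[1]); print(th,th2,np.degrees(th))
c=np.mean(k,0);R=np.array([[np.cos(th),-np.sin(th)],[np.sin(th),np.cos(th)]])
for p in g+t: print(np.round((R.T@(p-c)[:2])*1000,1))
# larger box
print("big", np.linalg.norm(onz("top",(188,286),.075)-onz("top",(273,296),.075)))
E
```

```text
box [[ 0.6437  0.1203  0.06  ]
 [ 0.6305 -0.0169  0.06  ]
 [ 0.484  -0.0026  0.06  ]
 [ 0.4956  0.1351  0.06  ]] [np.float64(0.1489), np.float64(0.1378), np.float64(0.1471), np.float64(0.1382)] [0.5634454  0.05896281 0.06      ]
guard [[ 0.5925 -0.0181  0.106 ]
 [ 0.52   -0.0102  0.106 ]
 [ 0.6037  0.0838  0.106 ]
 [ 0.528   0.0885  0.106 ]] 0.07283582323293056 tab [[ 0.58   -0.0327  0.118 ]
 [ 0.5298 -0.0278  0.118 ]] [ 0.55488717 -0.03026095  0.118     ]
1.4808451045145339 -1.6693414947595782 84.84617460129208
[-74.1 -35.8]
[-72.8  37. ]
[ 28.3 -37.8]
[26.3 38. ]
[-89.8 -24.7]
[-89.5  25.7]
big 0.19206489891992964
```

The measured top is 138 x 148 mm against 140 x 150 given, and the guard and tab fall within 2 mm of where they should be. The big box is 192 mm wide, so the one on the mat is the target. Next I'll write a helper that gives shifts to box-frame points.

```bash
cat >> h.py <<'E'
import sys
from scipy.spatial.transform import Rotation as Ro
C0=np.array([.5634,.0590,0]); TH=1.4808
B=Ro.from_euler("z",TH).as_matrix()
def go(x,y,z):
    s=manip.observe(); R=Ro.from_quat(s["orientation"]).as_matrix()
    w=C0+B@(np.array([x,y,z])/1000)
    d=R.T@(w-s["tool_pos"])*1000
    yaw=np.arctan2(R[1,0],R[0,0])
    print("now box",np.round(B.T@(s["tool_pos"]-C0)*1000,1),"yawerr(tool turn)",round(yaw-TH,3),"shift",np.round(d,1),"world",np.round(w,3),"t",round(s["time_s"],2),"gap",round(s["finger_gap"],3))
E
python3 - <<'E'
from h import *
go(-140,0,280)
for n,uv,z in(("glue",(325,233),.1),("ribs",(338,98),.045),("frames",(276,155),.006)):
    p=onz("top",uv,z);print(n,p.round(3),np.round(B.T@(p-C0)*1000))
E
```

```text
now box [508.  354.2 204.5] yawerr(tool turn) 1.255 shift [-537.9 -506.1  -74.8] world [ 0.551 -0.08   0.28 ] t 0.1 gap 0.094
glue [0.405 0.113 0.1  ] [ 40. 162. 100.]
ribs [0.736 0.087 0.045] [  44. -170.   45.]
frames [0.602 0.239 0.006] [183. -22.   6.]
```

Request:
{"op": "step_arm", "data": {"motion": [0,0,-40,0,255,0,0,-75,0,255,-538,-506,-75,1.255,255,-538,-506,-75,1.255,255,-538,-506,-75,1.255,255,-538,-506,-75,1.255,255,-538,-506,-75,1.255,255,-538,-506,-75,1.255,255], "grip_force": 5}}

```text
time_s: 0.9
tool_pos: [0.3763, 0.3202, 0.2801]
orientation: [0.61, 0.793, -0.0, -0.0]
force: [0.9, -0.7, -0.6]
finger_gap: 0.0335
grip_force: 0.0
```

```bash
python3 -c "
from h import *
go(-140,0,280)"
```

```text
now box [243.3 209.8 280.1] yawerr(tool turn) 0.349 shift [-4.32e+02  6.59e+01  1.00e-01] world [ 0.551 -0.08   0.28 ] t 0.9 gap 0.034
```

Request:
{"op": "step_arm", "data": {"motion": [-428,66,0,0.35,255,-428,66,0,0.35,255,-428,66,0,0.35,255,-428,66,0,0.35,255,-428,66,0,0.35,255,-428,66,0,0.35,255,-428,66,0,0.35,255,-428,66,0,0.35,255]}}

```text
time_s: 1.7
tool_pos: [0.5388, -0.0455, 0.2801]
orientation: [0.737, 0.676, -0.0, -0.0]
force: [1.3, 0.9, 0.1]
finger_gap: 0.0005
grip_force: 0.0
```

Request:
{"op": "step_arm", "data": {"motion": [0,0,0,0,255]}}

```text
time_s: 1.8
tool_pos: [0.5395, -0.0481, 0.2795]
orientation: [0.739, 0.674, -0.001, -0.0]
force: [-1.1, 0.9, -1.3]
finger_gap: 0.0002
grip_force: 0.0
```

```bash
python3 -c "
from h import *
go(-125,0,108)
p=manip.read_camera('wrist');cv2.imwrite('pics/w1.png',p[:,:,::-1])"
```

```text
now box [-108.8   14.1  279.5] yawerr(tool turn) -0.001 shift [-16.   14.4 171.5] world [ 0.552 -0.065  0.108] t 1.8 gap 0.0
```

View pics/w1.png

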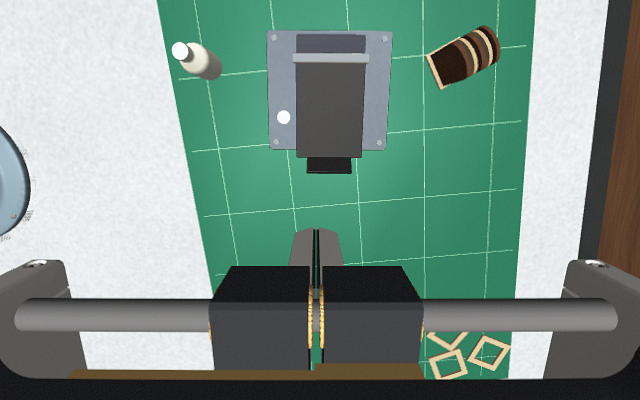

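The wrist picture shows the tab end at about (307..352, 173), the guard's front edge at row 157, and closed, tapering fingers below. I'll use it as the second measurement.

```bash
python3 -c "
from h import *
s=manip.observe();P=np.eye(4);P[:3,:3]=Ro.from_quat(s['orientation']).as_matrix();P[:3,3]=s['tool_pos']
for uv,z in(((307,173),.116),((352,173),.116),((296,157),.106),((363,157),.106),((292,62),.106),((369,62),.106),((268,150),.06),((386,150),.06),((392,30.5),.06),((267.5,30.5),.06)):
    print(np.round(B.T@(onz('wrist',uv,z,P)-C0)*1000,1))
go(-115,0,190)
go(-120,0,108)
"
```

```text
[-88.8  24.7 116. ]
[-88.7 -25.6 116. ]
[-72.1  37.4 106. ]
[-71.9 -38.7 106. ]
[ 28.1  40.3 106. ]
[ 28.3 -41.2 106. ]
[-68.  76.  60.]
[-67.6 -74.7  60. ]
[ 71.1 -74.   60. ]
[70.7 71.8 60. ]
now box [-106.4   15.1  279.5] yawerr(tool turn) 0.001 shift [-8.6 15.3 89.5] world [ 0.553 -0.056  0.19 ] t 1.85 gap 0.001
now box [-106.4   15.1  279.5] yawerr(tool turn) 0.001 shift [-13.7  15.4 171.5] world [ 0.553 -0.061  0.108] t 1.85 gap 0.001
```

Request:
{"op": "step_arm", "data": {"motion": [-14,15,45,0,255,-14,15,90,0,255,-14,15,130,0,255,-14,15,162,0,255,-14,15,170,0,255,-14,15,170,0,255,-14,15,170,0,255]}}

```text
time_s: 2.55
tool_pos: [0.5536, -0.0584, 0.1125]
orientation: [0.736, 0.677, 0.001, 0.001]
force: [-0.4, -0.6, 0.8]
finger_gap: 0.0004
grip_force: 0.0
```

```bash
python3 -c "
from h import *
go(-100,0,110);print(manip.observe()['force'])"
```

```text
now box [-117.8   -0.8  112.5] yawerr(tool turn) 0.006 shift [17.8 -0.7  2.5] world [ 0.554 -0.041  0.11 ] t 2.55 gap 0.0
[-0.3949834  -0.63372139  0.77563434]
```

Request:
{"op": "step_arm", "data": {"motion": [6,0,2,0,255,12,0,2,0,255,15,0,2,0,255,18,0,2,0,255,18,0,2,0,255]}}

```text
time_s: 3.05
tool_pos: [0.5543, -0.0419, 0.1092]
orientation: [0.736, 0.677, -0.001, 0.002]
force: [-1.9, -5.3, 1.7]
finger_gap: 0.0003
grip_force: 2.5
```

Request:
{"op": "step_arm", "data": {"motion": [3,0,0,0,255,3,0,0,0,255]}}

```text
time_s: 3.25
tool_pos: [0.5544, -0.0415, 0.1094]
orientation: [0.736, 0.677, -0.003, 0.003]
force: [-2.8, -14.2, 1.5]
finger_gap: 0.0006
grip_force: 6.9
```

Request:
{"op": "step_arm", "data": {"motion": [-1,0,-5,0,255,0,0,-10,0,255,1,0,-15,0,255,2,0,-20,0,255]}}

```text
time_s: 3.65
tool_pos: [0.5547, -0.0378, 0.1294]
orientation: [0.737, 0.676, -0.001, 0.002]
force: [-0.2, -6.0, 1.6]
finger_gap: 0.0006
grip_force: 3.2
```

```bash
python3 -c "
from h import *
go(-100,0,110);print(manip.observe()['force'])
a=manip.read_camera('scene')[170:270,230:350,::-1];cv2.imwrite('pics/s1.png',cv2.resize(a,None,fx=5,fy=5))"
```

```text
now box [-97.2  -0.  129.4] yawerr(tool turn) 0.005 shift [-2.7 -0.1 19.4] world [ 0.554 -0.041  0.11 ] t 3.65 gap 0.001
[-0.19862702 -6.03526267  1.6058637 ]
```

View pics/s1.png

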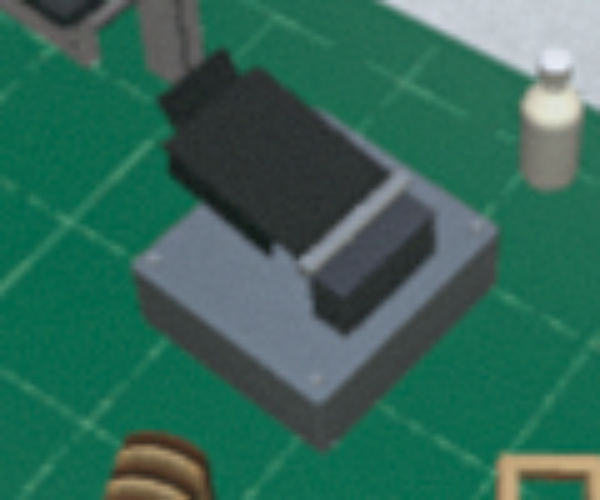

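The crop shows the guard raised about 10° on the fingertip, with its edge near (200,100), so friction carries it. I'll go on along the arc.

Request:
{"op": "step_arm", "data": {"motion": [2,0,-5,0,255,4,0,-10,0,255,6,0,-15,0,255,8,0,-20,0,255,11,0,-25,0,255,14,0,-30,0,255,17,0,-34,0,255,20,0,-38,0,255]}}

```text
time_s: 4.5
tool_pos: [0.5567, -0.0184, 0.1685]
orientation: [0.736, 0.676, -0.002, 0.003]
force: [-3.5, -8.5, 6.0]
finger_gap: 0.0006
grip_force: 4.4
```

```bash
python3 -c "
from h import *
go(-100,0,110);print(manip.observe()['force'])
a=manip.read_camera('scene')[150:270,230:350,::-1];cv2.imwrite('pics/s2.png',cv2.resize(a,None,fx=4,fy=4))"
```

```text
now box [-77.7  -0.3 168.5] yawerr(tool turn) 0.005 shift [-22.   -0.5  58.7] world [ 0.554 -0.041  0.11 ] t 4.5 gap 0.001
[-3.46487203 -8.48348392  6.0014544 ]
```

View pics/s2.png

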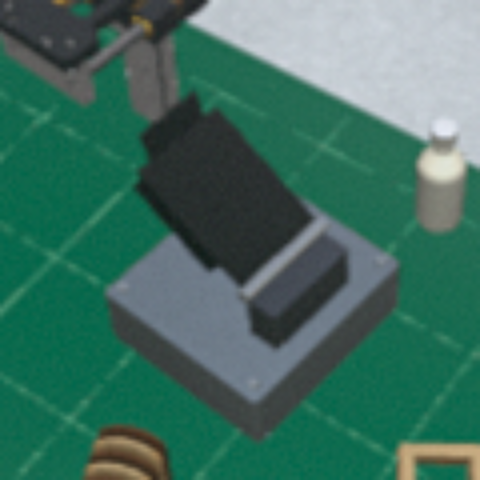

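At (190,100) the guard is up about 30° with the fingertip on the tab. I'll go on up a little, then push back.

Request:
{"op": "step_arm", "data": {"motion": [4,0,-5,0,255,8,0,-9,0,255,13,0,-12,0,255,18,0,-13,0,255,24,0,-13,0,255,30,0,-13,0,255,36,0,-13,0,255,42,0,-13,0,255]}}

```text
time_s: 5.35
tool_pos: [0.5593, 0.0269, 0.179]
orientation: [0.736, 0.677, -0.0, -0.0]
force: [0.3, -1.0, 1.4]
finger_gap: 0.0004
grip_force: 0.3
```

Request:
{"op": "step_arm", "data": {"motion": [6,0,0,0,255,12,0,0,0,255,18,0,0,0,255,24,0,0,0,255]}}

```text
time_s: 5.75
tool_pos: [0.5616, 0.0505, 0.1794]
orientation: [0.736, 0.676, 0.0, -0.0]
force: [0.8, -0.7, 1.0]
finger_gap: 0.0003
grip_force: 0.1
```

```bash
python3 -c "
from h import *
go(45,0,180);print(manip.observe()['force'])
a=manip.read_camera('scene')[130:270,220:360,::-1];cv2.imwrite('pics/s3.png',cv2.resize(a,None,fx=4,fy=4))"
```

```text
now box [ -8.6   1.  179.4] yawerr(tool turn) 0.005 shift [53.6  1.3 -0.6] world [0.567 0.104 0.18 ] t 5.75 gap 0.0
[ 0.76983462 -0.66651968  0.96399077]
```

View pics/s3.png

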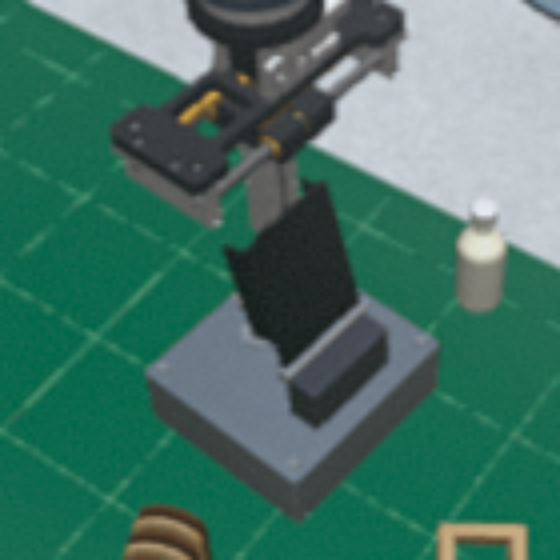

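The guard now stands at about 70°, with its top edge at (275,215) and the finger behind it. I'll keep pushing.

Request:
{"op": "step_arm", "data": {"motion": [6,0,0,0,255,12,0,0,0,255,18,0,0,0,255,24,0,0,0,255,30,0,0,0,255,36,0,0,0,255,42,0,0,0,255,47,0,0,0,255]}}

```text
time_s: 6.6
tool_pos: [0.5656, 0.0973, 0.1794]
orientation: [0.736, 0.676, -0.0, -0.0]
force: [0.4, -0.0, -0.2]
finger_gap: 0.0007
grip_force: 0.0
```

Request:
{"op": "step_arm", "data": {"motion": [4,0,0,0,255,8,0,0,0,255,8,0,0,0,255]}}

```text
time_s: 6.9
tool_pos: [0.5663, 0.1052, 0.1795]
orientation: [0.736, 0.677, 0.0, -0.0]
force: [-0.2, -1.1, -0.9]
finger_gap: 0.0003
grip_force: 0.0
```

```bash
python3 -c "
from h import *
go(-72,0,180);go(-72,0,78);print(manip.observe()['force'])"
```

```text
now box [ 46.2   1.3 179.5] yawerr(tool turn) 0.005 shift [-118.3    0.6   -0.5] world [ 0.557 -0.013  0.18 ] t 6.9 gap 0.0
now box [ 46.2   1.3 179.5] yawerr(tool turn) 0.005 shift [-118.3    0.6  101.5] world [ 0.557 -0.013  0.078] t 6.9 gap 0.0
[-0.16697856 -1.06510581 -0.93985543]
```

Request:
{"op": "step_arm", "data": {"motion": [-40,0,0,0,255,-80,0,0,0,255,-118,0,0,0,255,-118,0,30,0,255,-118,0,65,0,255,-118,0,95,0,255,-118,0,102,0,255,-118,0,102,0,255]}}

```text
time_s: 7.7
tool_pos: [0.5556, -0.0128, 0.0766]
orientation: [0.737, 0.676, -0.001, -0.001]
force: [-0.5, 0.1, 0.4]
finger_gap: 0.0005
grip_force: 0.0
```

```bash
python3 -c "
from h import *
go(-29,0,77);print(manip.observe()['force'])
a=manip.read_camera('scene')[130:270,220:360,::-1];cv2.imwrite('pics/s4.png',cv2.resize(a,None,fx=4,fy=4))"
```

```text
now box [-72.2   1.4  76.6] yawerr(tool turn) 0.005 shift [43.2  1.6 -0.3] world [0.561 0.03  0.077] t 7.7 gap 0.001
[-0.4812077   0.11184361  0.37826102]
```

View pics/s4.png

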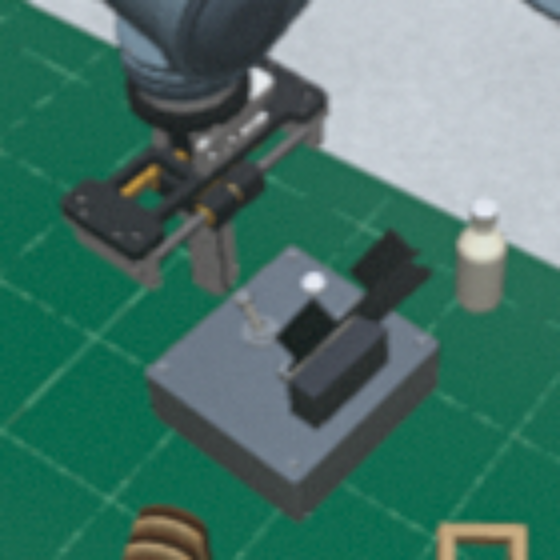

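The guard rests open at (390,270), and the toggle leans to the front at (243,298) with the finger ahead of it. I'll push the toggle over.

Request:
{"op": "step_arm", "data": {"motion": [10,1,0,0,255,18,1,0,0,255,24,1,0,0,255,30,1,0,0,255,35,1,0,0,255,39,1,0,0,255,41,1,0,0,255,41,1,0,0,255]}}

```text
time_s: 8.55
tool_pos: [0.5609, 0.0265, 0.0774]
orientation: [0.736, 0.677, -0.001, 0.001]
force: [0.2, -8.0, 0.7]
finger_gap: 0.0005
grip_force: 3.8
```

Request:
{"op": "step_arm", "data": {"motion": [1,0,0,0,255,2,0,0,0,255]}}

```text
time_s: 8.75
tool_pos: [0.561, 0.0269, 0.0775]
orientation: [0.736, 0.677, -0.002, 0.002]
force: [-1.0, -14.6, 0.7]
finger_gap: 0.0007
grip_force: 6.5
```

```bash
python3 -c "
from h import *
go(-29,0,77);print(manip.observe()['force'])"
```

```text
now box [-32.2  -0.5  77.5] yawerr(tool turn) 0.006 shift [ 3.2 -0.5  0.5] world [0.561 0.03  0.077] t 8.75 gap 0.001
[ -0.95718222 -14.63441723   0.74304431]
```

The force rose to 14 N at the expected stop position. Next I'll back off, rise and go over behind the guard.

Request:
{"op": "step_arm", "data": {"motion": [-15,0,0,0,255,-20,0,-30,0,255,-20,0,-75,0,255,-20,0,-120,0,255,-20,0,-165,0,255,-20,0,-178,0,255,0,0,-178,0,255,45,0,-178,0,255]}}

```text
time_s: 9.55
tool_pos: [0.5646, 0.0738, 0.2549]
orientation: [0.738, 0.675, 0.0, -0.0]
force: [0.0, 0.6, 0.2]
finger_gap: 0.0002
grip_force: 0.0
```

```bash
python3 -c "
from h import *
go(130,0,185)
a=manip.read_camera('scene')[130:270,220:360,::-1];cv2.imwrite('pics/s5.png',cv2.resize(a,None,fx=4,fy=4))"
```

```text
now box [1.490e+01 1.000e-01 2.549e+02] yawerr(tool turn) 0.001 shift [115.1   0.2  69.9] world [0.575 0.188 0.185] t 9.55 gap 0.0
```

View pics/s5.png

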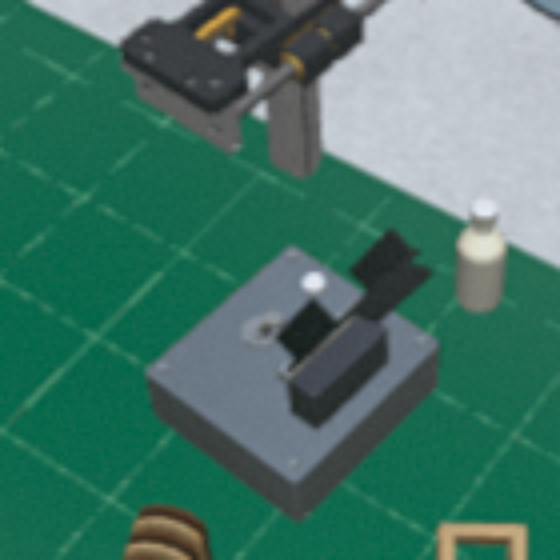

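The toggle at (265,327) now leans back towards the hinge and the guard is still open. I'll move behind the guard.

Request:
{"op": "step_arm", "data": {"motion": [45,0,0,0,255,90,0,0,0,255,113,0,0,0,255,113,0,0,0,255,113,0,35,0,255,113,0,65,0,255,113,0,70,0,255,113,0,70,0,255]}}

```text
time_s: 10.4
tool_pos: [0.5734, 0.1864, 0.184]
orientation: [0.737, 0.676, -0.001, -0.001]
force: [0.5, 0.2, 1.0]
finger_gap: 0.0006
grip_force: 0.0
```

Request:
{"op": "step_arm", "data": {"motion": [-6,0,0,0,255,-12,0,0,0,255,-18,0,0,0,255,-24,0,0,0,255,-30,0,0,0,255,-36,0,0,0,255,-42,0,0,0,255,-48,0,0,0,255]}}

```text
time_s: 11.2
tool_pos: [0.5701, 0.139, 0.1854]
orientation: [0.737, 0.676, -0.0, -0.0]
force: [0.0, 0.2, 0.4]
finger_gap: 0.0003
grip_force: 0.1
```

```bash
python3 -c "
from h import *
go(30,0,185);print(manip.observe()['force'])"
```

```text
now box [ 80.3   0.5 185.4] yawerr(tool turn) 0.005 shift [-50.3   0.2   0.4] world [0.566 0.089 0.185] t 11.2 gap 0.0
[0.02517903 0.24581924 0.3505599 ]
```

Request:
{"op": "step_arm", "data": {"motion": [-8,0,0,0,255,-16,0,0,0,255,-24,0,0,0,255,-32,0,0,0,255,-40,0,0,0,255,-48,0,0,0,255,-55,0,0,0,255,-62,0,0,0,255]}}

```text
time_s: 12.0
tool_pos: [0.5649, 0.0771, 0.1855]
orientation: [0.737, 0.676, -0.0, 0.0]
force: [0.4, 0.4, 0.4]
finger_gap: 0.0005
grip_force: 0.0
```

Request:
{"op": "step_arm", "data": {"motion": [-3,0,0,0,255,-3,0,-20,0,255,-3,0,-60,0,255,-3,0,-90,0,255,-3,0,-90,0,255,-3,0,-90,0,255,-3,0,-90,0,255]}}

```text
time_s: 12.7
tool_pos: [0.5639, 0.0748, 0.2736]
orientation: [0.736, 0.676, -0.001, -0.001]
force: [0.2, -0.3, -0.1]
finger_gap: 0.0005
grip_force: 0.0
```

```bash
python3 -c "
from h import *
go(30,0,185);print(manip.observe()['force'])
a=manip.read_camera('scene')[130:270,220:360,::-1];cv2.imwrite('pics/s6.png',cv2.resize(a,None,fx=4,fy=4))"
```

```text
now box [ 15.8   0.9 273.6] yawerr(tool turn) 0.005 shift [14.2  1.3 88.6] world [0.566 0.089 0.185] t 12.7 gap 0.0
[ 0.15546984 -0.29289625 -0.05680057]
```

View pics/s6.png

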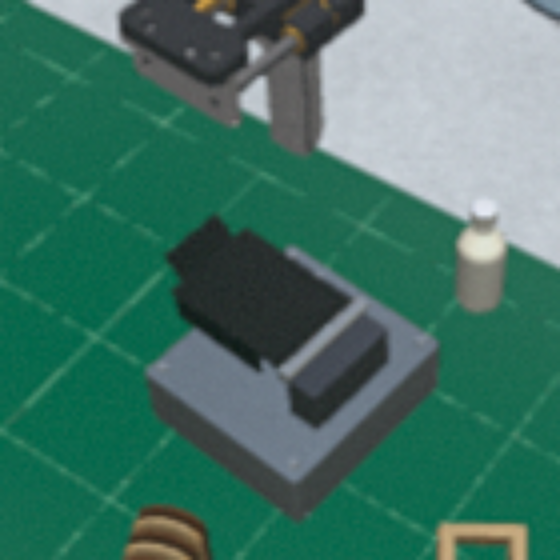

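The guard is down over the toggle at (260,290), the bystanders have not moved, and the gripper is clear. I'll let it settle, then compare with the first picture before handing in.

Request:
{"op": "step_arm", "data": {"motion": [0,0,0,0,255,0,0,0,0,255,0,0,0,0,255,0,0,0,0,255]}}

```text
time_s: 13.15
tool_pos: [0.5647, 0.0748, 0.2752]
orientation: [0.737, 0.676, -0.0, -0.0]
force: [-0.5, 0.5, 0.0]
finger_gap: 0.0002
grip_force: 0.0
```

```bash
python3 -c "
from h import *
a=cv2.imread('pics/scene0.png').astype(int)[175:260,250:335];b=manip.read_camera('scene')[175:260,250:335,::-1].astype(int)
d=abs(a-b).max(2);print(d.mean(),(d>40).sum())
if (d>40).sum()<40: print(manip.finish_job())"
```

```text
6.405674740484429 0
the job is handed in; nothing more can be done
None
```

I swung the guard open, pushed the toggle on to its stop, let the guard drop shut over it, left the bystanders untouched, and handed the job in at about 13 s; the hand-in returned no verdict.

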